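Seam up, lid on, heat: ready a brass tube for soldering

TASK

Roll the brass tube along the soldering board until its seam (the turquoise flux line) faces straight up (do not lift it off the board before that), then gently lay it centrally in the V cradle inside the steel soldering pot with the seam still on top. Gently put the lid on the pot so that it sits seated and level, and only then throw the red lever of the switch box all the way over, away from the robot. Leave the other things on the bench where they are.

Things in the scene. Friction and masses are not known exactly. Their poses are not given: they have to be found in the camera images.
- tube: Loose brass tube, 28 mm diameter, 90 mm long, about 0.27 kg. Origin at its centre, 14 mm above the flat it lies on; z = the tube's axis, x points to the seam. Starts lying on the board, seam at least 60 degrees off the top, on either side or underneath. Rolls without slipping under a fingertip pressed on top and moved across it (it travels half as far as the fingertip); stays where left.
- tube_seam (a point): Middle of the seam, on the tube's surface, 14 mm from the tube's centre. The seam is a straight line of turquoise flux 7 mm wide along the whole length, also seen as a turquoise radial mark on the brass rim at both ends of the tube.
- board_top (a point): Centre of the top face of the beige soldering board, 12 mm above the bench. Board 200 mm (along the tube) x 260 mm (across the tube), fixed, turned by up to 0.35 rad; the tube starts parallel to its 200 mm side, within 40 mm of its centre.
- pot: Round open steel pot, fixed to the bench, left or right of the board: outer diameter 134 mm (grey foot 141 mm), inner 124 mm, rim 58 mm and floor 8 mm above the bench. Origin at the centre of its underside; its x axis is the direction of the cradle, within 0.6 rad of world x.
- pot_cradle (a point): Where the centre of a tube laid in the cradle comes, 28 mm above the bench. The cradle is two 90-degree V supports, each 12 mm thick, 33 mm either side of the pot's centre along its x axis (free gap between them 54 mm, cheek tops 29 mm above the bench, 42 mm apart). Either end of the tube may point either way.
- lid: Loose round metal lid, 0.25 kg, lying on the bench at the other side of the board from the pot: flange 144 mm diameter, 6 mm thick; below it a tapered plug 6 mm deep, 100 to 112 mm diameter, that goes inside the rim with 6 mm play all round. Origin at the centre of the plug's underside, z up. Seated on the rim, its origin is 52 mm above the bench.
- lid_knob (a point): Mid-height of the lid's black cylindrical knob, 27 mm above the lid's origin. The knob is 24 mm in diameter and 30 mm tall, standing on the flange (12 to 42 mm above the lid's origin).
- switch (a joint): Lever of the grey switch box (70 x 50 mm, 25 mm high, fixed beyond the board): 0 rad = off, leaning towards the robot; 1.0 rad = fully on, leaning away from it. Light friction (about 1 N at the ball), stays where it is left.
- switch_tip (a point): Centre of the red ball (26 mm diameter) on the end of the lever, 80 mm from the hinge, which is 22 mm above the bench. The ball is 92 mm up at both ends of the swing, 102 mm at its middle, and travels 77 mm horizontally, away from the robot within 0.3 rad of world x. The point's y axis is the hinge direction.
- tumbler: Drinking glass, 72 mm diameter, 90 mm tall, beyond the pot or the lid; bystander, origin under its centre.
- fluxpot: Ochre ceramic bowl, 90 mm diameter, 42 mm tall, beyond the pot or the lid; bystander, origin under its centre.
- brush: Red-handled brush 170 mm long lying on the bench nearer the robot; bystander.
- burrtin: Flat black tin of steel burrs, 84 mm diameter, 18 mm high, nearer the robot; bystander, origin under its centre.
- offcut: Upright copper offcut, 18 mm diameter, 26 mm tall, near a corner of the board; bystander, origin under its centre.
- spanner: Steel spanner 150 mm long lying on the far part of the bench; bystander.
- bottle: Small amber bottle, 52 mm diameter, 110 mm tall, at the right of the bench; bystander, origin under its centre.
There are look-alikes about, which are no part of the job. There is more than one size of the tube; the job needs the smaller. What is shaped like the part that bears switch but pink is not meant.

How it is judged (in metres and radians):
On the way, in this order (a step that is already met when the one before it is completed fails the run):
1. the tube lies on the board, still, with its seam up (within 20 degrees) (angle between tube's own x axis and vertical below 0.35 rad and height (world z) of tube below 0.032 m and horizontal distance between tube and board_top below 0.15 m and linear speed of tube below 0.02 m/s and angular speed of tube below 0.3 rad/s), for 0.2 s.
2. the tube lies in the pot's cradle, seam up, let go (x of tube in the frame of pot between -0.012 and 0.012 m and y of tube in the frame of pot between -0.005 and 0.005 m and z of tube in the frame of pot between 0.024 and 0.031 m and angle between the z axis of tube and the x axis of pot, either way round below 0.12 rad and angle between tube's own x axis and vertical below 0.35 rad and linear speed of tube below 0.02 m/s and angular speed of tube below 0.3 rad/s and contact force between the fingers and tube below 0.1 N), for 0.2 s.
3. the lid is seated level on the pot, let go (x of tube in the frame of pot between -0.012 and 0.012 m and y of tube in the frame of pot between -0.005 and 0.005 m and z of tube in the frame of pot between 0.024 and 0.031 m and angle between the z axis of tube and the x axis of pot, either way round below 0.12 rad and angle between tube's own x axis and vertical below 0.35 rad and horizontal distance between lid and pot below 0.009 m and z of lid in the frame of pot between 0.049 and 0.0545 m and angle between lid's own z axis and vertical below 0.04 rad and linear speed of lid below 0.02 m/s and angular speed of lid below 0.3 rad/s and contact force between the fingers and lid below 0.1 N), for 0.2 s.
4. the lever is thrown fully over (value of joint switch above 0.85 rad), for 0.2 s.
At the end, for the whole second after the job is handed in: Tube at rest in the V cradle (12 mm along, 5 mm across, 24 to 31 mm up, 0.12 rad), seam within 0.35 rad (20 degrees) of straight up; lid at rest on the rim, level within 0.04 rad, origin 49 to 54.5 mm up, within 9 mm of the pot's centre; lever beyond 0.85 of its 1.0 rad (x of tube in the frame of pot between -0.012 and 0.012 m and y of tube in the frame of pot between -0.005 and 0.005 m and z of tube in the frame of pot between 0.024 and 0.031 m and angle between the z axis of tube and the x axis of pot, either way round below 0.12 rad and angle between tube's own x axis and vertical below 0.35 rad and linear speed of each of tube, lid below 0.02 m/s and angular speed of each of tube, lid below 0.3 rad/s and horizontal distance between lid and pot below 0.009 m and z of lid in the frame of pot between 0.049 and 0.0545 m and angle between lid's own z axis and vertical below 0.04 rad and value of joint switch above 0.85 rad); the robot touches nothing.
It fails at once if the tube is lifted off the board while its seam is not up (more than 30 degrees off) (height (world z) of tube above 0.045 m and angle between tube's own x axis and vertical above 0.52 rad).
It fails at once if the tube is dropped or knocked hard into the pot (over 60 N) (contact force between tube and pot above 60 N).
It fails at once if the lid is dropped or pressed hard onto the pot (over 60 N) (contact force between lid and pot above 60 N).
It fails at once if a bystander is moved by more than 30 mm (distance of any of tumbler, fluxpot, brush, burrtin, offcut, spanner, bottle from where it was at the start of the episode above 0.03 m).
It also fails if it takes over 72 s, if anything falls off the work surface, if the arm or the gripper's body presses on something with over 40 N, if the wrist force passes 120 N, or if a joint passes its speed limit or range.

ROBOT

A 6-joint arm with a two-finger parallel gripper is mounted at the origin on the work surface. World frame = base frame: x ahead of the robot, y to its left, z up, the work surface at z = 0. Lengths are in mm, angles in rad, forces in N, time in s.
With the tool pointing down it reaches from about 350 to 775 mm from the base axis. Payload 7.3 kg.
Tool frame: the origin (TCP) lies at the very end of the fingers, on their centre line; the grasp point (between the pads) lies 19 mm behind it; z points along the fingers, y is the line along which they close (so a half turn about z gives the same grasp; the last joint's range is limited). The gripper opens to 92 mm and grips with 3 to 60 N. Pads are 19 mm wide; open, the fingers measure 130 mm over their backs; the gripper's body (75 mm by 190 mm) begins 47 mm behind the grasp point.
Start: joints at [-1.487, 0.342, 1.524, -0, 1.275, -0.146], TCP at [119.607, -511.213, 226.741] pointing down, gripper open.
Joint ranges: [-2.53, 2.53], [-0.77, 2.02], [0.04, 2.7], [-1, 4.14], [0.28, 2.66], [-3.11, 3.11]. Speed limits (rad/s): [2.57, 2.57, 3.14, 3.14, 3.14, 3.14].

INTERFACE

Orientations are given as [roll, pitch, yaw] about the fixed x, y, z axes, in that order (R = Rz(yaw) Ry(pitch) Rx(roll)).
In Python, from plant import bot gives the robot as it stands.
- The arm moves only by the tool apply_moves, never from a script. Its argument "motion" is text: rows parted by semicolons, each of 4 numbers parted by spaces: the shift along the tool's x, y, z in m, then the turn about the tool's z in degrees. A call has 1 to 8 rows; each row shifts and turns the commanded pose from where the row before left it, along the tool's axes as they then stand; what a row does not reach is not made up. A row lasts 1/8 s, in which the tool goes at most 62.5 mm and 10.7 degrees, less where a joint would pass 70% of its speed; a pose out of reach is approached as far as the arm can. A call with a gripper value outside its range is refused whole. "fingers" is the opening, from -1 (shut) to 1 (fully open), set as the call begins (left out, the last holds). The fingers move at their own pace and stop on an object; the grip force is fixed at half the most. Time passes only in rows, so rows that do not move let the fingers close. It gives the time, the measured TCP pose, the force, the opening and the grip force at its end, in the units of the state.
- bot.get_obs(): the state, without advancing time (a new reading comes with each control period).
- bot.capture(name): name is "scene" or "top" or "wrist"; returns a dict with "img" (480x640x3 uint8, blue, green, red), "range_z" (480x640 float32, mm along the optical axis (not along the pixel's ray), 0 where there is no reading), "fx", "fy", "cx", "cy" (pixels), "world_from_camera" (4x4, takes a point from camera to world coordinates); the wrist camera has in their place "mount" (4x4, takes a point from camera to tool coordinates, whose origin is the TCP and whose axes are the flange's). Camera axes: x right, y down, z forward; pixel columns grow to the right and rows downward; lengths in mm; the calibration is good to about 2 mm. A picture is of the moment at which its call begins: read the wrist's pose just before it.
- bot.close_job(): hands the job in; it is judged then, once.
Trained networks look in a picture, given as the dict that the camera call returned (one of the last four; its "shot" number tells which), for a name from the list of things; names that differ only in an ending like _2 or _b are one class to them, and where a whole thing is asked for, a point or a joint stands for the part that bears it (a point fixed in the world has none). Each returns a list of dicts, best first, with "p" (0 to 1); they miss things now and then, are a little off and sometimes report something else, mostly with a low value. They report only what shows in the picture. A call takes as long as a camera call. They do not tell look-alikes from the thing itself.
- bot.cut_out(picture, thing): "pixels" (480x640 bool, what is visible of it) and "point" ([column, row] in pixels, amid what is visible of it).
The state is a dict: "time": time; "joint_positions": joint angles; "dq": joint speeds; "tau": joint torques, N m; "tool_pos": TCP position; "tcp_rot": TCP orientation; "contact_force": force on the tool from outside, world axes, zero at the start; "moment": the same for the moment, N m; "grip_width": finger opening in mm; "finger_force": force on a finger pad.
Only numpy, scipy, OpenCV 4.12 (cv2) and the standard library are available. Lean on these libraries where they do the work, as an engineer would, in place of code of your own. Each camera call takes 0.05 s, during which the arm holds its last target. There are 200 camera calls.

## Working session

There is one attempt and no reset: what is moved stays moved. The work goes in short steps, Python scripts to look and compute and a tool call to move; the robot and the scene stay as the last step left them, time stands still between calls to the robot, and variables do not carry over. Pictures are saved under pics/ and viewed, at most 10 in all, crops included, and the job is handed in when it is done.

Besides the shell and the picture viewer there is one more tool, called after "Request:" by a JSON object that holds its "method" and its "body". apply_moves: Moves the arm, as the interface text tells. Its arguments: {"type":"object","properties":{"motion":{"type":"string"},"fingers":{"type":"number"}},"required":["motion"]}

```bash
mkdir -p pics; ls; cat > h.py <<'E'
import numpy as np, cv2
from plant import bot
from scipy.spatial.transform import Rotation as R
def wfc(c,s=None):
    if 'world_from_camera' in c: return np.array(c['world_from_camera'])
    T=np.eye(4); T[:3,:3]=R.from_euler('xyz',s['tcp_rot']).as_matrix(); T[:3,3]=s['tool_pos']
    return T@np.array(c['mount'])
def cloud(c,s=None):
    T=wfc(c,s); z=c['range_z']; v,u=np.mgrid[:480,:640]
    P=np.stack([(u-c['cx'])/c['fx']*z,(v-c['cy'])/c['fy']*z,z],-1)
    P=P@T[:3,:3].T+T[:3,3]; P[z==0]=np.nan
    return P
E
python3 - <<'E'
from h import *
s=bot.get_obs(); print(s)
a=bot.capture('top'); cv2.imwrite('pics/top.png',a['img']); P=cloud(a)
for n in ['tube','board_top','pot','lid','lid_knob','switch','switch_tip','tumbler','fluxpot','brush','burrtin','offcut','spanner','bottle']:
    try:
        for d in bot.cut_out(a,n)[:3]:
            m=d['pixels']; q=P[m]; print(n,round(d['p'],2),np.round(d['point']),m.sum(),np.round(np.nanmedian(q,0)),np.round(np.nanmax(q,0)),np.round(np.nanmin(q,0)))
    except Exception as e: print(n,e)
b=bot.capture('scene'); cv2.imwrite('pics/scene.png',b['img'])
E
```

```text
pics
{'time': 0.0, 'joint_positions': array([-1.48700258e+00,  3.42743072e-01,  1.52500026e+00,  5.09789743e-06,
        1.27538708e+00, -1.46018823e-01]), 'dq': array([ 0.001605  , -0.00095224, -0.00077822, -0.00076478, -0.00215222,
       -0.00030225]), 'tau': array([ 6.48721107e-04, -4.31244063e+01, -2.44215757e+01,  7.18913111e-02,
        5.58936386e-02, -1.33045824e-04]), 'tool_pos': array([ 119.57248372, -510.7954691 ,  226.04024566]), 'tcp_rot': array([-3.14007197e+00, -2.28567180e-04,  2.29810906e-01]), 'contact_force': array([0.55460829, 0.44842294, 0.17145538]), 'moment': array([-0.00711042,  0.01043466,  0.09041494]), 'finger_force': 0.0, 'grip_width': 91.57302470667445}
tube 0.86 [297. 270.] 557 [473.  16.  37.] [516.  35.  46.] [427.  -3.   9.]
tube 0.86 [356. 155.] 1009 [ 714. -102.   36.] [783. -83.  46.] [ 654. -124.    3.]
board_top 0.63 [305. 278.] 10581 [454.   2.  12.] [576. 151.  42.] [ 344. -135.   -6.]
pot 0.82 [165. 282.] 3707 [448. 308.  13.] [518. 387.  64.] [378. 233.  -6.]
pot 0.41 [432. 276.] 3366 [ 463. -273.   12.] [ 536. -203.   48.] [ 394. -344.   -3
[... 805 characters left out ...]
309.  97.] [646. 211.  -6.]
fluxpot 0.88 [428. 174.] 1240 [ 689. -266.   18.] [ 726. -218.   48.] [ 640. -316.   -1.]
brush 0.65 [169. 357.] 384 [287. 290.   6.] [304. 375.  15.] [270. 211.  -7.]
burrtin 0.74 [449. 346.] 1246 [ 308. -302.    5.] [ 351. -260.   23.] [ 269. -348.   -3.]
offcut 0.54 [346. 240.] 56 [542. -92.  37.] [551. -84.  42.] [ 533. -100.   10.]
offcut 0.3 [432. 275.] 3488 [ 463. -273.   12.] [ 536. -202.   48.] [ 391. -349.   -4.]
spanner 0.62 [274. 130.] 614 [784.  77.   7.] [813. 142.  14.] [761.  -6.  -6.]
bottle 0.6 [516. 207.] 712 [ 600. -438.   74.] [ 641. -422.  116.] [ 578. -499.   -4.]
bottle 0.22 [299. 270.] 490 [473.  16.  37.] [516.  35.  46.] [427.  -1.   7.]
```

View pics/top.png

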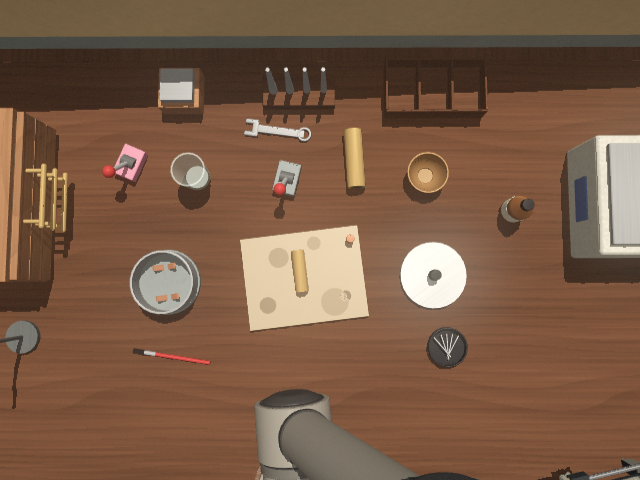

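View pics/scene.png

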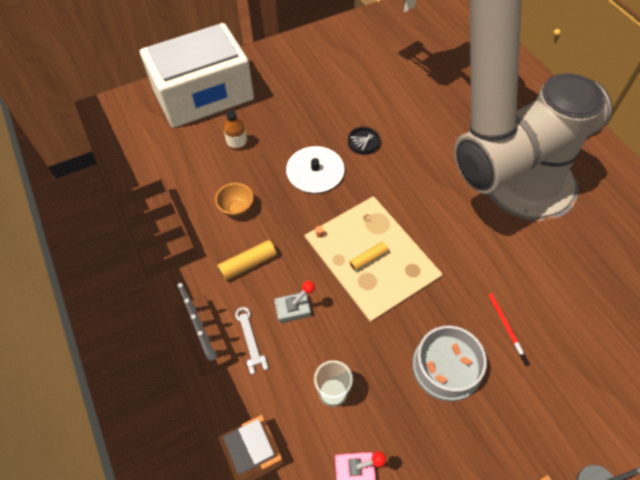

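The top view shows the small tube at (299,271), the pot at (165,282), the lid at (433,275), and the grey switch with its ball at (280,189). A pink look-alike is at (130,165) and a bigger tube at (354,160). No seam is visible from either camera yet.

```bash
python3 - <<'E'
from h import *
np.set_printoptions(suppress=True,precision=3)
a=bot.capture('top'); P=cloud(a); Z=P[...,2]; v,u=np.mgrid[:480,:640]
def box(c,r): return (abs(u-c[0])<r)&(abs(v-c[1])<r)
m=box((299,271),35)&(Z>30)
q=P[m]; print('tube',m.sum(),q.mean(0)); (c,wh,an)=cv2.minAreaRect(q[:,:2].astype(np.float32)); print(c,wh,an)
m=box((305,278),75)&(Z>7)&(Z<17)
print('board',cv2.minAreaRect(P[m][:,:2].astype(np.float32)))
m=box((165,282),45)&(Z>50); q=P[m]; print('rim',m.sum(),cv2.minEnclosingCircle(q[:,:2].astype(np.float32)),np.median(q[:,2]))
m=box((165,282),25)&(Z>18)&(Z<40); n,l,st,ce=cv2.connectedComponentsWithStats(m.astype(np.uint8))
for i in range(1,n):
    if st[i,4]>8: print('cheek',st[i,4],ce[i],np.nanmean(P[l==i],0))
hs=cv2.cvtColor(a['img'],cv2.COLOR_BGR2HSV)
m=box((165,282),25)&(hs[...,0]<15)&(hs[...,1]>80)
n,l,st,ce=cv2.connectedComponentsWithStats(m.astype(np.uint8))
for i in range(1,n):
    if st[i,4]>8: print('cheek col',st[i,4],ce[i],np.nanmean(P[l==i],0))
m=box((433,275),40)&(Z>6)&(Z<18); print('lid',cv2.minEnclosingCircle(P[m][:,:2].astype(np.float32)))
m=box((433,275),40)&(Z>35); print('knob',m.sum(),P[m].mean(0))
m=box((280,189),12)&(Z>85);print('ball',m.sum(),P[m].mean(0),P[m].max(0))
m=box((286,180),25)&(Z>18)&(Z<32);print('box',cv2.minAreaRect(P[m][:,:2].astype(np.float32)))
s=bot.get_obs();w=bot.capture('wrist');print(np.array(w['mount']),w['fx'],w['cx'],w['cy'])
print(np.array(a['world_from_camera']))
E
```

```text
tube 496 [472.138  15.865  36.919]
(472.23956298828125, 15.942098617553711) (90.66548156738281, 26.74776268005371) 6.78104829788208
board ((460.2916259765625, 13.398651123046875), (299.7798767089844, 300.9420471191406), 86.9354019165039)
rim 552 ((449.1778869628906, 304.7521667480469), 67.29832458496094) 56.96838323535553
cheek 35 [144.714 262.057] [491.068 349.533  28.797]
cheek 9 [187.222 260.222] [494.906 257.56   30.09 ]
cheek 33 [172.03  265.545] [483.607 291.358  25.476]
cheek 42 [156.143 267.69 ] [479.046 326.066  23.943]
cheek 31 [175.774 295.581] [419.086 282.018  25.054]
cheek 39 [159.026 297.897] [414.136 318.168  24.373]
cheek 31 [144.323 302.097] [405.323 348.434  28.042]
cheek 15 [186.6   303.333] [402.66  257.436  28.741]
cheek col 41 [171.415 265.707] [483.315 293.284  23.361]
cheek col 61 [158.    267.541] [479.453 323.117  20.407]
cheek col 60 [161.067 297.867] [414.088 314.828  20.777]
cheek col 43 [174.395 296.209] [417.639 285.987  21.356]
lid ((467.72198486328125, -266.368408203125), 101.5323486328125)
knob 99 [ 463.027 -273.456   41.469]
ball 126 [637.874  53.941 100.167] [650.789  67.923 108.996]
box ((676.171630859375, 45.882843017578125), (50.36560821533203, 70.68475341796875), 76.22766876220703)
[[  -0.      -0.967   -0.256   69.856]
 [   1.      -0.001    0.      -0.189]
 [  -0.001   -0.256    0.967 -159.041]
 [   0.       0.       0.       1.   ]] 351.37700565960637 308.3174368000008 241.71482683142074
[[  -0.001   -0.997    0.081  450.865]
 [  -1.       0.001    0.006  -44.544]
 [  -0.006   -0.081   -0.997 1224.879]
 [   0.       0.       0.       1.   ]]
```

```bash
cat >> h.py <<'E'
def plan(*wps, step=60, from_=None):
    "rows (tool frame) from measured pose through waypoints (x,y,z,yaw) in mm/rad"
    if from_ is None:
        s=bot.get_obs(); p=np.array(s['tool_pos']); y=s['tcp_rot'][2]; print('now',np.round(p,1),round(y,3))
    else: p=np.array(from_[:3],float); y=from_[3]
    for w in wps:
        w=list(w); st=w[4] if len(w)>4 else step
        d=np.array(w[:3])-p; dy=(w[3]-y+np.pi)%(2*np.pi)-np.pi
        n=max(1,int(np.ceil(max(np.linalg.norm(d)/st,abs(np.degrees(dy))/10.5))))
        rows=[]
        for i in range(n):
            a=y+dy*i/n; Rm=np.array([[np.cos(a),np.sin(a),0],[np.sin(a),-np.cos(a),0],[0,0,-1]])
            t=Rm.T@(d/n)/1000; rows.append('%.4f %.4f %.4f %.2f'%(*t,-np.degrees(dy)/n))
        print(n,'; '.join(rows)); p=np.array(w[:3]);y=y+dy
E
python3 - <<'E'
from h import *
plan((487,-106,130,-1.453))
E
```

```text
now [ 119.6 -511.2  226.7] 0.23
10 0.0450 -0.0311 0.0097 9.64; 0.0392 -0.0382 0.0097 9.64; 0.0322 -0.0442 0.0097 9.64; 0.0244 -0.0490 0.0097 9.64; 0.0158 -0.0524 0.0097 9.64; 0.0068 -0.0543 0.0097 9.64; -0.0024 -0.0546 0.0097 9.64; -0.0115 -0.0535 0.0097 9.64; -0.0203 -0.0508 0.0097 9.64; -0.0285 -0.0467 0.0097 9.64
```

Request:
{"method": "apply_moves", "body": {"motion": "0.045 -0.031 0.01 9.6; 0.039 -0.038 0.01 9.6; 0.032 -0.044 0.01 9.6; 0.024 -0.049 0.01 9.6; 0.016 -0.052 0.01 9.6; 0.007 -0.054 0.01 9.6; -0.002 -0.055 0.01 9.6; -0.012 -0.053 0.01 9.6", "fingers": -1}}

```text
time: 1.9
tool_pos: [401.3, -194.9, 149.3]
tcp_rot: [-3.141, -0.001, -1.072]
contact_force: [0.8, -0.4, -0.6]
grip_width: 16.5
finger_force: 0.0
```

```bash
python3 - <<'E'
from h import *
plan((487,-106,70,-1.453))
E
```

```text
now [ 401.3 -194.9  149.3] -1.072
3 -0.0124 -0.0393 0.0264 7.28; -0.0172 -0.0374 0.0264 7.28; -0.0218 -0.0349 0.0264 7.28
```

Request:
{"method": "apply_moves", "body": {"motion": "-0.012 -0.039 0.026 7.3; -0.017 -0.037 0.026 7.3; -0.022 -0.035 0.026 7.3; 0 0 0 0"}}

```text
time: 2.4
tool_pos: [485.3, -105.2, 69.5]
tcp_rot: [3.139, 0.002, -1.446]
contact_force: [0.1, 0.1, 0.2]
grip_width: 0.4
finger_force: 0.0
```

```bash
python3 - <<'E'
from h import *
s=bot.get_obs(); print(s['tool_pos'],s['tcp_rot'],s['grip_width']); w=bot.capture('wrist'); cv2.imwrite('pics/w1.png',w['img'])
hs=cv2.cvtColor(w['img'],cv2.COLOR_BGR2HSV)
m=(hs[...,0]>75)&(hs[...,0]<105)&(hs[...,1]>80); P=cloud(w,s)
n,l,st,ce=cv2.connectedComponentsWithStats(m.astype(np.uint8))
for i in range(1,n):
    if st[i,4]>5: print(st[i],ce[i],np.nanmedian(P[l==i],0))
E
```

```text
[ 485.32797854 -105.24426853   69.51959465] [ 3.13889591e+00  1.65155970e-03 -1.44606045e+00] 0.38469726760786377
[  0 191  46  20 233] [ 30.79399142 199.07296137] [ 656.71935155 -122.32719091   13.97057889]
```

View pics/w1.png

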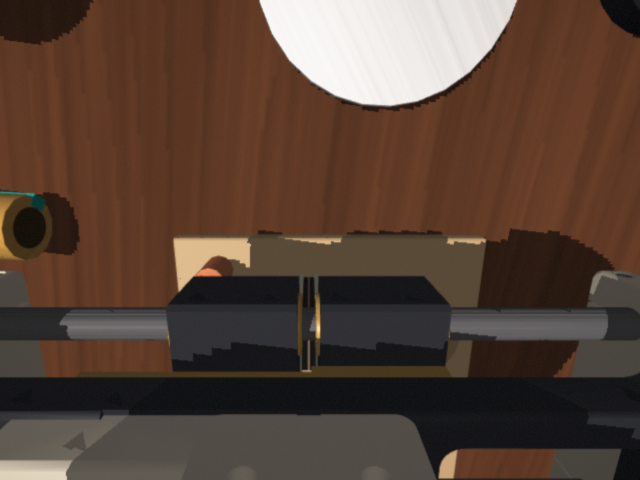

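Gripper blocks the lower part of the wrist view; the clear zone is rows <270 and left/right edges. I'll place the tube's far end near the right edge instead, which gives about 40° obliqueness.

```bash
python3 - <<'E'
from h import *
plan((530,-60,135,-1.453),(725,117,135,-1.453))
E
```

```text
now [ 485.  -106.5   70.5] -1.445
2 -0.0202 -0.0252 -0.0322 0.22; -0.0203 -0.0251 -0.0322 0.22
5 -0.0306 -0.0429 0.0000 -0.00; -0.0306 -0.0429 0.0000 -0.00; -0.0306 -0.0429 0.0000 -0.00; -0.0306 -0.0429 0.0000 -0.00; -0.0306 -0.0429 0.0000 -0.00
```

Request:
{"method": "apply_moves", "body": {"motion": "-0.02 -0.025 -0.032 0.3; -0.02 -0.025 -0.032 0.3; -0.031 -0.043 0 0; -0.031 -0.043 0 0; -0.031 -0.043 0 0; -0.031 -0.043 0 0; -0.031 -0.043 0 0; 0 0 0 0"}}

```text
time: 3.45
tool_pos: [727.8, 117.6, 134.7]
tcp_rot: [-3.141, 0.0, -1.456]
contact_force: [-0.7, -0.8, -0.3]
grip_width: 0.1
finger_force: 0.0
```

```bash
python3 - <<'E'
from h import *
s=bot.get_obs(); print(s['tool_pos'],s['tcp_rot']); w=bot.capture('wrist')
T=np.linalg.inv(wfc(w,s)); p=T@np.array([516.5,21.2,26,1]); u=w['fx']*p[0]/p[2]+w['cx']; v=w['fy']*p[1]/p[2]+w['cy']; print(u,v)
u0=int(min(max(u,80),560)); v0=int(min(max(v,60),420))
c=w['img'][v0-60:v0+60,u0-80:u0+80]; cv2.imwrite('pics/w2.png',cv2.resize(c,None,fx=5,fy=5,interpolation=cv2.INTER_CUBIC))
print(u0-80,v0-60)
E
```

```text
[727.82498334 117.58867922 134.72530964] [-3.14076212e+00  2.04535521e-04 -1.45613835e+00]
611.2934800231933 144.0953526791185
480 84
```

View pics/w2.png

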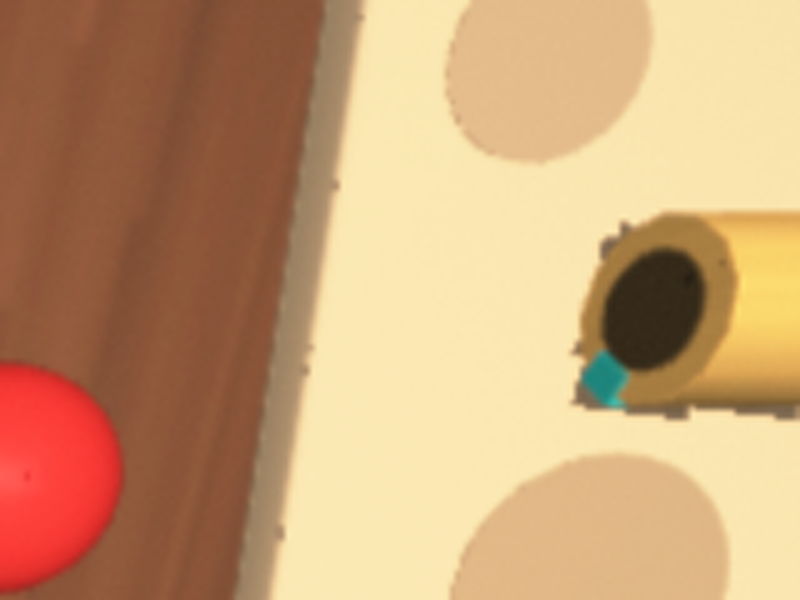

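The crop shows the tube's far end, with the turquoise mark at the lower left of the rim (crop (605,380), i.e. pixel ~(601,160)). I'll compute its angle from that.

```bash
python3 - <<'E'
from h import *
s=bot.get_obs(); w=bot.capture('wrist'); T=wfc(w,s)
hs=cv2.cvtColor(w['img'],cv2.COLOR_BGR2HSV)
m=(hs[...,0]>80)&(hs[...,0]<100)&(hs[...,1]>120); m[:,:560]=0; m[:100]=0; m[230:]=0
mh=(hs[...,2]<75); v,u=np.mgrid[:480,:640]; mh&=(abs(u-611)<18)&(abs(v-146)<18)
t=np.array([np.cos(.118),np.sin(.118),0]); c=np.array([472.2,15.9,26.])+45*t
def hit(px):
    d=T[:3,:3]@np.array([(px[0]-w['cx'])/w['fx'],(px[1]-w['cy'])/w['fy'],1]); o=T[:3,3]
    return o+d*((c-o)@t)/(d@t)
a=np.argwhere(m)[:,::-1]; b=np.argwhere(mh)[:,::-1]
print(len(a),a.mean(0),len(b),b.mean(0))
H=hit(b.mean(0)); S=hit(a.mean(0)); left=np.array([-t[1],t[0],0])
print(H,S,'from hole',(S-H)@left,(S-H)[2], np.degrees(np.arctan2((S-H)@left,(S-H)[2])),'from c',np.degrees(np.arctan2((S-c)@left,(S-c)[2])))
E
```

```text
51 [597.74509804 161.01960784] 341 [607.02052786 147.34897361]
[516.75538791  22.30847974  25.66498532] [515.57488673  32.26625082  19.64935774] from hole 10.02750157993094 -6.015627579911779 120.96008704830277 from c 119.67297429200407
```

```bash
python3 - <<'E'
from h import *
plan((560,60,135,-0.7),(471.3,23.8,60,0.118))
E
```

```text
now [726.2 115.1 135.4] -1.459
5 0.0072 0.0343 0.0001 -8.70; 0.0020 0.0350 0.0001 -8.70; -0.0033 0.0349 0.0001 -8.70; -0.0086 0.0339 0.0001 -8.70; -0.0136 0.0323 0.0001 -8.70
5 -0.0089 0.0170 0.0150 -9.37; -0.0115 0.0153 0.0150 -9.37; -0.0139 0.0132 0.0150 -9.37; -0.0158 0.0108 0.0150 -9.37; -0.0174 0.0080 0.0150 -9.37
```

Request:
{"method": "apply_moves", "body": {"motion": "0.007 0.034 0 -8.7; 0.002 0.035 0 -8.7; -0.003 0.035 0 -8.7; -0.009 0.034 0 -8.7; -0.014 0.032 0 -8.7; -0.009 0.017 0.015 -9.4; -0.011 0.015 0.015 -9.4; -0.014 0.013 0.015 -9.4"}}

```text
time: 4.55
tool_pos: [505.8, 38.6, 91.2]
tcp_rot: [3.141, -0.002, -0.204]
contact_force: [0.3, -0.3, -0.2]
grip_width: 0.6
finger_force: 0.0
```

```bash
python3 - <<'E'
from h import *
plan((471.3,23.8,60,0.118))
E
```

```text
now [505.8  38.6  91.2] -0.204
2 -0.0154 0.0107 0.0156 -9.22; -0.0169 0.0081 0.0156 -9.22
```

Request:
{"method": "apply_moves", "body": {"motion": "-0.0154 0.0107 0.0156 -9.2; -0.0169 0.008 0.0156 -9.2; 0 0 0.01 0; 0 0 0 0; 0 0 0.006 0; 0 0 0.003 0; 0 0 0 0"}}

```text
time: 5.42
tool_pos: [472.8, 26.0, 39.9]
tcp_rot: [3.142, 0.0, 0.113]
contact_force: [0.7, -0.6, 0.1]
grip_width: 0.4
finger_force: 0.0
```

Request:
{"method": "apply_moves", "body": {"motion": "0 0 0.002 0; 0 0 0 0"}}

```text
time: 5.68
tool_pos: [473.1, 26.1, 38.6]
tcp_rot: [3.142, -0.001, 0.113]
contact_force: [-1.4, 0.2, 6.0]
grip_width: 0.5
finger_force: 2.7
```

Request:
{"method": "apply_moves", "body": {"motion": "0 0.003 0.0005 0; 0 0.005 0 0; 0 0.005 0 0; 0 0.005 0 0; 0 0.005 0 0; 0 0.005 0 0; 0 0.004 0 0; 0 0 0 0"}}

```text
time: 6.68
tool_pos: [477.5, -6.8, 39.2]
tcp_rot: [3.14, -0.003, 0.113]
contact_force: [-2.5, -2.9, 14.6]
grip_width: 0.1
finger_force: 7.4
```

Request:
{"method": "apply_moves", "body": {"motion": "0 0 -0.02 0; 0 0 -0.02 0; 0 0.0 -0.02 0; -0.015 0 0 0; -0.015 0 0 0; 0 0 0 0"}}

```text
time: 7.42
tool_pos: [446.0, -9.2, 97.7]
tcp_rot: [-3.142, 0.0, 0.113]
contact_force: [0.9, -0.2, 0.5]
grip_width: 0.1
finger_force: 0.0
```

```bash
cat > look.py <<'E'
import sys
from h import *
s=bot.get_obs(); w=bot.capture('wrist'); T=wfc(w,s); P=cloud(w,s); print(np.round(s['tool_pos'],1),round(s['tcp_rot'][2],3))
Z=P[...,2]; img=w['img']; hs=cv2.cvtColor(img,cv2.COLOR_BGR2HSV)
d=bot.cut_out(w,'tube'); print([(round(x['p'],2),np.round(x['point']),x['pixels'].sum()) for x in d[:3]])
x=d[0]; m=x['pixels']&(Z>28)&(Z<48)
r=cv2.minAreaRect(P[m][:,:2].astype(np.float32)); print('tube',r,np.nanmax(Z[m]))
c=np.array(r[0]); a=np.radians(r[2]); 
if r[1][0]<r[1][1]: a-=np.pi/2
print('yaw',a); left=np.array([-np.sin(a),np.cos(a)])
g=(hs[...,0]>80)&(hs[...,0]<100)&(hs[...,1]>100)&cv2.dilate(x['pixels'].astype(np.uint8),np.ones((5,5))).astype(bool)
q=P[g]; q=q[np.isfinite(q[:,0])]
if len(q)>5:
    o=(q[:,:2]-c)@left; print('seam n',len(q),'left off',np.median(o),'z',np.median(q[:,2]),'deg',np.degrees(np.arctan2(np.median(o),np.median(q[:,2])-26)), 'lr',np.percentile(o,[5,95]))
cv2.imwrite(sys.argv[1],img)
E
python3 look.py pics/w3.png
```

```text
[446.   -9.2  97.7] 0.113
[(0.9, array([300., 204.]), np.int64(5833))]
tube ((476.5577697753906, 0.5473918914794922), (88.37211608886719, 27.476558685302734), 6.956925392150879) 43.09456918239485
yaw 0.12142125390863051
seam n 858 left off 11.34624598366819 z 35.80032591592254 deg 49.181169822931054 lr [ 9.39208562 13.4273946 ]
```

```bash
python3 - <<'E'
from h import *
plan((475.8,7.5,43,0.118,33))
E
```

```text
now [447.3  -9.4  97.8] 0.113
2 0.0151 -0.0068 0.0274 -0.14; 0.0151 -0.0067 0.0274 -0.14
```

Request:
{"method": "apply_moves", "body": {"motion": "0.015 -0.007 0.02 -0.1; 0.015 -0.007 0.02 -0.1; 0 0 0.012 0; 0 0 0.003 0; 0 0 0.002 0; 0 0 0.0015 0; 0 0 0 0"}}

```text
time: 8.4
tool_pos: [475.0, 7.8, 39.6]
tcp_rot: [3.141, -0.001, 0.117]
contact_force: [-0.2, 0.3, 0.4]
grip_width: 1.0
finger_force: 0.5
```

Request:
{"method": "apply_moves", "body": {"motion": "0 0 0.002 0; 0 0.003 0 0; 0 0.005 0 0; 0 0.005 0 0; 0 0.005 0 0; 0 0.005 0 0; 0 0.0034 0 0; 0 0 0 0"}}

```text
time: 9.4
tool_pos: [478.7, -19.3, 39.3]
tcp_rot: [3.139, -0.003, 0.117]
contact_force: [-5.3, -3.4, 20.2]
grip_width: 0.1
finger_force: 10.3
```

Request:
{"method": "apply_moves", "body": {"motion": "0 0 -0.02 0; 0 0 -0.02 0; 0 0.0 -0.02 0; -0.015 0 0 0; -0.015 0 0 0; 0 0 0 0"}}

```text
time: 10.15
tool_pos: [447.4, -21.7, 97.3]
tcp_rot: [3.142, 0.0, 0.116]
contact_force: [-0.2, -0.9, 0.3]
grip_width: 0.4
finger_force: 0.0
```

```bash
python3 look.py pics/w4.png
```

```text
[447.4 -21.7  97.3] 0.116
[(0.83, array([298., 204.]), np.int64(5746))]
tube ((478.0094909667969, -12.936283111572266), (88.61656951904297, 27.759634017944336), 7.005860805511475) 43.64786004144321
yaw 0.12227533799259734
seam n 1440 left off -0.12044521723551949 z 41.27022670154072 deg -0.45191598247700715 lr [-3.04255696  2.82590037]
```

```bash
python3 - <<'E'
from h import *
plan((478,-12.9,60,0.122,33),(478,-12.9,18,0.122,15))
E
```

```text
now [448.8 -21.8  97.4] 0.117
2 0.0150 -0.0027 0.0187 -0.15; 0.0150 -0.0027 0.0187 -0.15
3 0.0000 0.0000 0.0140 -0.00; 0.0000 0.0000 0.0140 -0.00; 0.0000 0.0000 0.0140 -0.00
```

Request:
{"method": "apply_moves", "body": {"motion": "0.015 -0.0027 0.015 -0.15; 0.015 -0.0027 0.015 -0.15; 0 0 0 0; 0 0 0.015 0; 0 0 0.015 0; 0 0 0.014 0; 0 0 0.004 0; 0 0 0 0", "fingers": 0.4}}

```text
time: 11.25
tool_pos: [477.3, -12.9, 19.2]
tcp_rot: [3.142, 0.0, 0.122]
contact_force: [-0.0, 0.9, -0.2]
grip_width: 64.4
finger_force: 0.0
```

Request:
{"method": "apply_moves", "body": {"motion": "0 0 0.002 0; 0 0 0.001 0; 0 0 0 0"}}

```text
time: 11.62
tool_pos: [477.3, -12.8, 16.3]
tcp_rot: [3.141, -0.0, 0.122]
contact_force: [-0.7, -0.1, 0.1]
grip_width: 64.4
finger_force: 0.0
```

Request:
{"method": "apply_moves", "body": {"motion": "0 0 0 0; 0 0 0 0; 0 0 0 0; 0 0 0 0; 0 0 0 0; 0 0 0 0; 0 0 0 0", "fingers": -1}}

```text
time: 12.5
tool_pos: [477.3, -12.8, 16.1]
tcp_rot: [3.141, -0.0, 0.122]
contact_force: [-0.1, -0.6, 1.2]
grip_width: 27.2
finger_force: 30.0
```

```bash
python3 - <<'E'
from h import *
plan((477.3,-12.8,150,.122,34),(380,294,150,0.122,55))
E
```

```text
now [477.3 -12.8  16.1] 0.122
4 0.0000 -0.0000 -0.0335 0.00; 0.0000 -0.0000 -0.0335 0.00; 0.0000 -0.0000 -0.0335 0.00; 0.0000 -0.0000 -0.0335 0.00
6 -0.0099 -0.0527 0.0000 -0.00; -0.0099 -0.0527 0.0000 -0.00; -0.0099 -0.0527 0.0000 -0.00; -0.0099 -0.0527 0.0000 -0.00; -0.0099 -0.0527 0.0000 -0.00; -0.0099 -0.0527 0.0000 -0.00
```

Request:
{"method": "apply_moves", "body": {"motion": "0 0 -0.01 0; 0 0 -0.02 0; 0 0 -0.034 0; 0 0 -0.034 0; 0 0 -0.034 0; -0.003 -0.01 -0.002 0"}}

```text
time: 13.25
tool_pos: [474.4, -3.4, 152.4]
tcp_rot: [3.14, -0.005, 0.121]
contact_force: [-0.5, -0.1, -2.9]
grip_width: 27.1
finger_force: 30.0
```

Request:
{"method": "apply_moves", "body": {"motion": "-0.01 -0.04 0 0; -0.01 -0.054 0 0; -0.01 -0.054 0 0; -0.01 -0.054 0 0; -0.01 -0.054 0 0; -0.007 -0.037 0 0; 0 -0.013 0 0; 0 0 0 0"}}

```text
time: 14.25
tool_pos: [378.5, 293.6, 149.2]
tcp_rot: [3.141, 0.002, 0.124]
contact_force: [0.8, -0.7, -2.0]
grip_width: 27.1
finger_force: 30.0
```

```bash
python3 - <<'E'
from h import *
s=bot.get_obs(); w=bot.capture('wrist'); P=cloud(w,s); Z=P[...,2]; print(np.round(s['tool_pos'],1),np.round(s['tcp_rot'],3))
cv2.imwrite('pics/w5.png',w['img'])
near=(np.hypot(P[...,0]-449,P[...,1]-305)<75)
m=near&(Z>52)&(Z<64); q=P[m]; r=np.hypot(q[:,0]-449,q[:,1]-305); q=q[r>58]
# circle fit
A=np.c_[q[:,:2],np.ones(len(q))]; x=np.linalg.lstsq(A,(q[:,:2]**2).sum(1),rcond=None)[0]; print('rim n',len(q),x[:2]/2,np.sqrt(x[2]+(x[:2]**2).sum()/4),np.median(q[:,2]))
from scipy.optimize import least_squares
o=np.array([449,305.]); 
hs=cv2.cvtColor(w['img'],cv2.COLOR_BGR2HSV)
m=near&(hs[...,0]<15)&(hs[...,1]>90)&(Z>12)&(Z<36)
n,l,st,ce=cv2.connectedComponentsWithStats(m.astype(np.uint8))
for i in range(1,n):
    if st[i,4]>40: q=P[l==i]; print('cheek',st[i],q.mean(0).round(1),cv2.minAreaRect(q[:,:2].astype(np.float32)))
E
```

```text
[378.5 293.6 149.2] [3.141e+00 2.000e-03 1.240e-01]
rim n 4970 [449.76495191 305.95285312] 63.50655517814761 58.55513490190212
cheek [270  91  29  20 477] [480.2 324.8  22.8] ((480.4317932128906, 324.6683654785156), (11.905654907226562, 20.308679580688477), 8.089736938476562)
cheek [309  90  28  20 479] [484.3 295.9  22.9] ((485.5924377441406, 296.2118835449219), (14.529617309570312, 20.295238494873047), 7.76401424407959)
cheek [273 180  27  18 402] [415.  316.   22.6] ((414.4658203125, 316.4540710449219), (14.423481941223145, 22.051822662353516), 13.6526460647583)
cheek [310 180  26  17 395] [418.9 287.1  22.8] ((418.06439208984375, 287.06219482421875), (14.08866024017334, 20.35789680480957), 5.198598861694336)
```

View pics/w5.png

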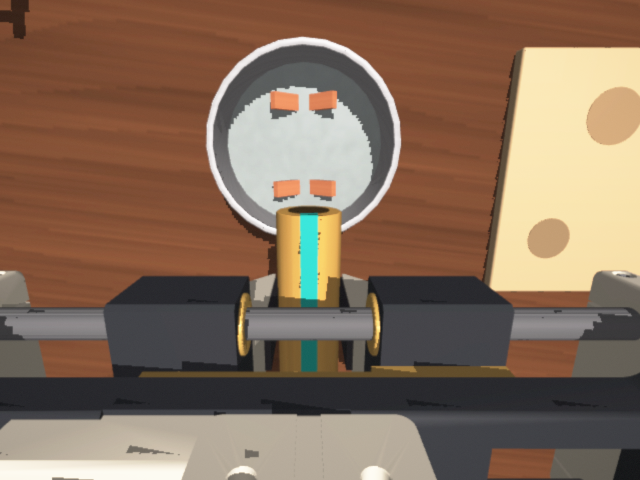

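```bash
python3 - <<'E'
from h import *
plan((449.2,306,110,.136,40),(449.2,306,18.3,.136,20))
E
```

```text
now [378.9 292.9 149.4] 0.123
3 0.0238 -0.0015 0.0131 -0.26; 0.0238 -0.0014 0.0131 -0.26; 0.0238 -0.0013 0.0131 -0.26
5 0.0000 0.0000 0.0183 -0.00; 0.0000 0.0000 0.0183 -0.00; 0.0000 0.0000 0.0183 -0.00; 0.0000 0.0000 0.0183 -0.00; 0.0000 0.0000 0.0183 -0.00
```

Request:
{"method": "apply_moves", "body": {"motion": "0.024 -0.0015 0.01 -0.26; 0.024 -0.0015 0.01 -0.26; 0.023 -0.0015 0.01 -0.26; 0 0 0 0; 0 0 0.02 0; 0 0 0.02 0; 0 0 0.02 0; 0 0 0 0"}}

```text
time: 15.3
tool_pos: [447.6, 305.5, 59.2]
tcp_rot: [3.14, 0.004, 0.135]
contact_force: [-0.4, 0.0, -1.8]
grip_width: 27.9
finger_force: 30.0
```

Request:
{"method": "apply_moves", "body": {"motion": "0.0015 -0.0004 0.008 0; 0 0 0.01 0; 0 0 0.008 0; 0 0 0.006 0; 0 0 0.004 0; 0 0 0.002 0; 0 0 0 0"}}

```text
time: 16.18
tool_pos: [450.5, 307.6, 22.1]
tcp_rot: [3.141, 0.0, 0.136]
contact_force: [0.2, 0.3, -1.3]
grip_width: 27.4
finger_force: 30.0
```

Request:
{"method": "apply_moves", "body": {"motion": "0 0.001 0.001 0; 0 0 0.001 0; 0 0 0.001 0; 0 0 0 0"}}

```text
time: 16.68
tool_pos: [450.6, 306.5, 19.0]
tcp_rot: [3.141, 0.0, 0.136]
contact_force: [-0.3, 0.0, -2.3]
grip_width: 27.2
finger_force: 30.0
```

Request:
{"method": "apply_moves", "body": {"motion": "0 0 0.0007 0; 0 0 0.0005 0; 0 0 0 0"}}

```text
time: 17.05
tool_pos: [450.8, 306.5, 18.2]
tcp_rot: [3.141, -0.0, 0.136]
contact_force: [-0.2, -1.6, 2.5]
grip_width: 27.3
finger_force: 30.0
```

Request:
{"method": "apply_moves", "body": {"motion": "0 0 0 0; 0 0 0 0; 0 0 0 0; 0 0 0 0", "fingers": 0}}

```text
time: 17.55
tool_pos: [450.7, 306.6, 17.9]
tcp_rot: [3.142, -0.0, 0.136]
contact_force: [0.2, 0.7, -0.6]
grip_width: 45.7
finger_force: 0.0
```

Request:
{"method": "apply_moves", "body": {"motion": "0 0 -0.005 0; 0 0 -0.015 0; 0 0 -0.03 0; 0 0 -0.04 0; -0.035 0 -0.03 0; -0.035 0 -0.01 0; 0 0 0 0"}}

```text
time: 18.42
tool_pos: [380.0, 297.2, 150.0]
tcp_rot: [-3.141, -0.002, 0.137]
contact_force: [0.6, -0.1, -0.4]
grip_width: 45.9
finger_force: 0.0
```

```bash
python3 look.py pics/w6.png
```

```text
[380.  297.2 150. ] 0.137
[(0.77, array([308., 147.]), np.int64(4480))]
tube ((450.8472900390625, 305.9815673828125), (90.49483489990234, 27.606292724609375), 7.511918067932129) 45.201551445233235
yaw 0.1311077034254667
seam n 1152 left off -0.19741955602696934 z 43.000379642022835 deg -0.6653262559724146 lr [-3.19696499  2.81575557]
```

View pics/w6.png

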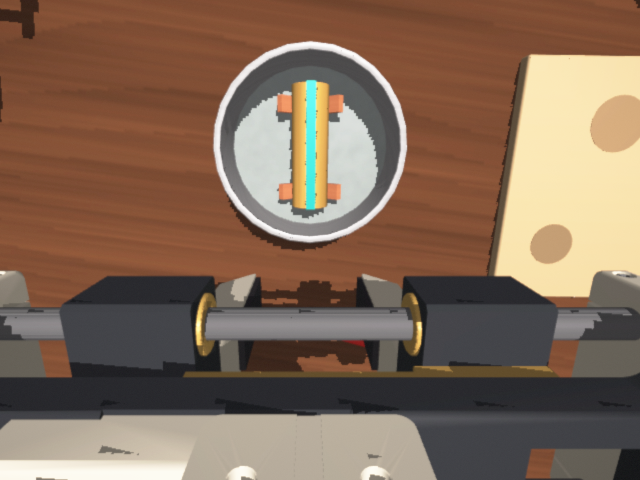

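```bash
python3 - <<'E'
from h import *
plan((420,0,150,.137),(394,-283,150,.137))
E
```

```text
now [381.9 297.4 148.9] 0.136
5 -0.0005 0.0600 -0.0002 -0.01; -0.0005 0.0600 -0.0002 -0.01; -0.0005 0.0600 -0.0002 -0.01; -0.0005 0.0600 -0.0002 -0.01; -0.0006 0.0600 -0.0002 -0.01
5 -0.0129 0.0554 0.0000 -0.00; -0.0129 0.0554 0.0000 -0.00; -0.0129 0.0554 0.0000 -0.00; -0.0129 0.0554 0.0000 -0.00; -0.0129 0.0554 0.0000 -0.00
```

Request:
{"method": "apply_moves", "body": {"motion": "0 0.06 0 0; 0 0.06 0 0; 0 0.06 0 0; 0 0.06 0 0; 0 0.06 0 0; -0.013 0.056 0 0; -0.013 0.056 0 0; -0.013 0.056 0 0"}}

```text
time: 19.52
tool_pos: [406.2, -174.7, 147.9]
tcp_rot: [3.141, -0.0, 0.135]
contact_force: [1.4, 0.6, 0.3]
grip_width: 45.9
finger_force: 0.0
```

Request:
{"method": "apply_moves", "body": {"motion": "-0.013 0.055 0 0; -0.013 0.055 0 0; 0 0 0 0; 0 0 0 0", "fingers": 0.3}}

```text
time: 20.02
tool_pos: [394.9, -284.4, 147.4]
tcp_rot: [-3.14, 0.001, 0.135]
contact_force: [0.3, 0.2, 0.3]
grip_width: 59.8
finger_force: 0.0
```

```bash
python3 - <<'E'
from h import *
s=bot.get_obs(); w=bot.capture('wrist'); P=cloud(w,s); Z=P[...,2]; print(np.round(s['tool_pos'],1),np.round(s['tcp_rot'],3))
cv2.imwrite('pics/w7.png',w['img'])
near=(np.hypot(P[...,0]-463,P[...,1]+273)<90)
m=near&(Z>36)&(Z<50); print('knob',m.sum(),P[m].mean(0),cv2.minEnclosingCircle(P[m][:,:2].astype(np.float32)))
m=near&(Z>7)&(Z<18); print('flange',cv2.minEnclosingCircle(P[m][:,:2].astype(np.float32)),np.median(Z[m]))
plan((463,-273.5,80,.137,40))
E
```

```text
[ 394.9 -284.4  147.4] [-3.14e+00  1.00e-03  1.35e-01]
knob 836 [ 464.4469884  -273.44247943   42.83627745] ((464.4692687988281, -273.4156494140625), 11.830700874328613)
flange ((464.38775634765625, -273.3883972167969), 71.92411804199219) 12.979851334268659
now [ 395.1 -283.7  147.5] 0.136
3 0.0229 -0.0003 0.0225 -0.02; 0.0229 -0.0003 0.0225 -0.02; 0.0229 -0.0003 0.0225 -0.02
```

Request:
{"method": "apply_moves", "body": {"motion": "0.024 -0.0003 0.02 0; 0.024 -0.0003 0.02 0; 0.022 -0.0002 0.02 0; 0 0 0.03 0; 0 0 0.02 0; 0 0 0.01 0; 0 0 0.008 0; 0 0 0 0"}}

```text
time: 21.08
tool_pos: [464.4, -273.8, 20.0]
tcp_rot: [-3.142, 0.0, 0.136]
contact_force: [0.2, -0.1, -0.0]
grip_width: 59.8
finger_force: 0.0
```

Request:
{"method": "apply_moves", "body": {"motion": "0 0 0.003 0; 0 0 0 0; 0 0 0 0; 0 0 0 0; 0 0 0 0; 0 0 0 0; 0 0 0 0", "fingers": -1}}

```text
time: 21.95
tool_pos: [464.4, -274.2, 17.1]
tcp_rot: [3.141, -0.0, 0.136]
contact_force: [-2.2, 1.5, 2.9]
grip_width: 23.5
finger_force: 30.0
```

```bash
python3 - <<'E'
from h import *
s=bot.get_obs();print(s['tool_pos'],s['grip_width'],s['finger_force'])
plan((464,-273.5,150,.137,34),(430,0,150,.137,58),(449.6,305.8,130,.137,55))
E
```

```text
[ 464.38115524 -274.18381448   17.13816735] 23.475908730409582 30.00047117471695
now [ 464.4 -274.2   17.1] 0.136
4 -0.0001 -0.0002 -0.0332 -0.02; -0.0001 -0.0002 -0.0332 -0.02; -0.0001 -0.0002 -0.0332 -0.02; -0.0001 -0.0002 -0.0332 -0.02
5 0.0007 -0.0551 0.0000 -0.00; 0.0007 -0.0551 0.0000 -0.00; 0.0007 -0.0551 0.0000 -0.00; 0.0007 -0.0551 0.0000 -0.00; 0.0007 -0.0551 0.0000 -0.00
6 0.0102 -0.0500 0.0033 -0.00; 0.0102 -0.0500 0.0033 -0.00; 0.0102 -0.0500 0.0033 -0.00; 0.0102 -0.0500 0.0033 -0.00; 0.0102 -0.0500 0.0033 -0.00; 0.0102 -0.0500 0.0033 -0.00
```

Request:
{"method": "apply_moves", "body": {"motion": "0 0 -0.01 0; 0 0 -0.025 0; 0 0 -0.033 0; 0 0 -0.033 0; 0 0 -0.03 0; 0 -0.03 0 0; 0.001 -0.055 0 0; 0.001 -0.055 0 0"}}

```text
time: 22.95
tool_pos: [446.8, -133.8, 148.2]
tcp_rot: [-3.142, -0.0, 0.135]
contact_force: [0.2, 0.8, -2.1]
grip_width: 23.2
finger_force: 30.0
```

Request:
{"method": "apply_moves", "body": {"motion": "0.001 -0.055 0 0; 0.001 -0.055 0 0; 0.001 -0.055 0 0; 0.01 -0.05 0 0; 0.01 -0.05 0 0; 0.01 -0.05 0 0; 0.01 -0.05 0.003 0; 0.01 -0.04 0.003 0"}}

```text
time: 23.95
tool_pos: [444.7, 275.3, 142.1]
tcp_rot: [3.142, -0.0, 0.137]
contact_force: [1.0, -1.3, -2.6]
grip_width: 23.2
finger_force: 30.0
```

```bash
python3 - <<'E'
from h import *
plan((449.7,306,120,.137,30),(449.7,306,75,.137,15))
E
```

```text
now [444.7 275.3 142.1] 0.137
2 0.0046 -0.0149 0.0111 -0.01; 0.0046 -0.0149 0.0111 -0.01
3 0.0000 0.0000 0.0150 -0.00; 0.0000 0.0000 0.0150 -0.00; 0.0000 0.0000 0.0150 -0.00
```

Request:
{"method": "apply_moves", "body": {"motion": "0.0046 -0.012 0.011 0; 0.0046 -0.011 0.011 0; 0 0 0.015 0; 0 0 0.01 0; 0 0 0 0; 0 0 0 0"}}

```text
time: 24.7
tool_pos: [451.5, 297.0, 95.3]
tcp_rot: [-3.142, -0.001, 0.135]
contact_force: [-0.2, 0.0, -2.2]
grip_width: 23.1
finger_force: 30.0
```

Request:
{"method": "apply_moves", "body": {"motion": "-0.0006 -0.0046 0 0; 0 -0.0045 0.004 0; 0 0 0.006 0; 0 0 0.006 0; 0 0 0.004 0; 0 0 0 0; 0 0 0 0"}}

```text
time: 25.58
tool_pos: [449.4, 306.3, 75.0]
tcp_rot: [3.142, -0.0, 0.136]
contact_force: [-0.4, 0.5, -2.4]
grip_width: 23.4
finger_force: 30.0
```

Request:
{"method": "apply_moves", "body": {"motion": "0 0 0.002 0; 0 0 0.001 0; 0 0 0.001 0; 0 0 0.001 0; 0 0 0 0"}}

```text
time: 26.2
tool_pos: [449.2, 306.2, 69.8]
tcp_rot: [3.141, 0.0, 0.136]
contact_force: [0.1, -0.6, -2.6]
grip_width: 23.3
finger_force: 30.0
```

Request:
{"method": "apply_moves", "body": {"motion": "0 0 0.0007 0; 0 0 0.0005 0; 0 0 0 0"}}

```text
time: 26.58
tool_pos: [449.3, 306.3, 69.1]
tcp_rot: [3.142, -0.0, 0.136]
contact_force: [-1.3, -1.2, 3.5]
grip_width: 23.7
finger_force: 30.0
```

Request:
{"method": "apply_moves", "body": {"motion": "0 0 0 0; 0 0 0 0; 0 0 0 0; 0 0 0 0; 0 0 0 0", "fingers": 0.2}}

```text
time: 27.2
tool_pos: [449.3, 306.3, 68.7]
tcp_rot: [3.141, 0.0, 0.136]
contact_force: [-0.5, -0.2, -0.4]
grip_width: 55.1
finger_force: 0.0
```

Request:
{"method": "apply_moves", "body": {"motion": "0 0 -0.01 0; 0 0 -0.025 0; 0 0 -0.035 0; -0.03 0 -0.03 0; -0.04 0 -0.01 0; 0 0 0 0"}}

```text
time: 27.95
tool_pos: [378.3, 296.8, 180.5]
tcp_rot: [-3.141, -0.002, 0.137]
contact_force: [1.5, -0.2, 0.2]
grip_width: 55.3
finger_force: 0.0
```

```bash
python3 - <<'E'
from h import *
s=bot.get_obs(); w=bot.capture('wrist'); P=cloud(w,s); Z=P[...,2]; print(np.round(s['tool_pos'],1),np.round(s['tcp_rot'],3))
cv2.imwrite('pics/w8.png',w['img'])
near=(np.hypot(P[...,0]-450,P[...,1]-306)<90)
m=near&(Z>87)&(Z<102); print('knob',m.sum(),P[m].mean(0))
m=near&(Z>58)&(Z<72); q=P[m]; print('flange',cv2.minEnclosingCircle(q[:,:2].astype(np.float32)),np.median(q[:,2]))
print(np.linalg.lstsq(np.c_[q[:,:2]-[450,306],np.ones(len(q))],q[:,2],rcond=None)[0])
a=bot.capture('top'); P=cloud(a); Z=P[...,2]; v,u=np.mgrid[:480,:640]
b=(abs(u-280)<14)&(abs(v-189)<14)&(Z>80); print('ball',b.sum(),P[b].mean(0),P[b].max(0))
E
```

```text
[378.3 296.8 180.5] [-3.141e+00 -2.000e-03  1.370e-01]
knob 973 [449.47562387 306.36415366  94.87777288]
flange ((449.3943176269531, 306.2467956542969), 72.02751159667969) 65.01415175018187
[-4.92704113e-05 -6.70271852e-04  6.50111890e+01]
ball 126 [637.84454254  53.92521568 100.35251992] [651.17290945  67.74059652 110.05144709]
```

View pics/w8.png

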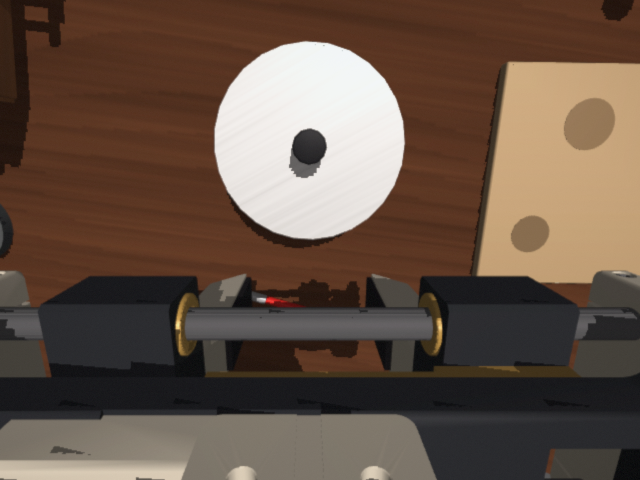

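Lid is centred within a millimetre and level at z≈65, the correct flange height. Next is the lever.

```bash
python3 - <<'E'
from h import *
plan((596,63.5,160,-.22,58),(596,63.5,78,-.22,30))
E
```

```text
now [380.4 297.1 179.5] 0.136
6 0.0303 0.0434 0.0033 3.40; 0.0328 0.0416 0.0033 3.40; 0.0353 0.0395 0.0033 3.40; 0.0375 0.0374 0.0033 3.40; 0.0397 0.0351 0.0033 3.40; 0.0417 0.0327 0.0033 3.40
3 0.0000 0.0000 0.0273 0.00; 0.0000 0.0000 0.0273 0.00; 0.0000 0.0000 0.0273 0.00
```

Request:
{"method": "apply_moves", "body": {"motion": "0.03 0.043 0.003 3.4; 0.033 0.042 0.003 3.4; 0.035 0.04 0.003 3.4; 0.037 0.037 0.003 3.4; 0.04 0.035 0.003 3.4; 0.042 0.033 0.003 3.4; 0 0 0 0; 0 0 0 0", "fingers": -1}}

```text
time: 29.05
tool_pos: [595.0, 62.6, 159.9]
tcp_rot: [3.141, 0.002, -0.221]
contact_force: [-0.2, 1.6, 0.4]
grip_width: 0.3
finger_force: 0.0
```

```bash
python3 - <<'E'
from h import *
plan((597,63.5,78,-.22,28))
E
```

```text
now [595.   62.6 159.9] -0.221
3 0.0006 -0.0004 0.0273 -0.02; 0.0006 -0.0004 0.0273 -0.02; 0.0006 -0.0004 0.0273 -0.02
```

Request:
{"method": "apply_moves", "body": {"motion": "0 0 0.027 0; 0 0 0.027 0; 0 0 0.027 0; 0 0 0 0; 0.01 0 0 0; 0.01 0 0 0; 0.01 0 0 0; 0.01 0 0 0"}}

```text
time: 30.05
tool_pos: [635.0, 53.8, 80.2]
tcp_rot: [-3.142, -0.001, -0.22]
contact_force: [-1.9, 0.5, 0.8]
grip_width: 0.5
finger_force: 0.7
```

Request:
{"method": "apply_moves", "body": {"motion": "0.008 0 0 0; 0.008 0 0 0; 0.008 0 0 0; 0.008 0 0 0; 0.008 0 0 0; 0.008 0 0 0; 0 0 0 0"}}

```text
time: 30.92
tool_pos: [681.5, 43.4, 79.5]
tcp_rot: [-3.142, -0.001, -0.221]
contact_force: [-0.6, -0.6, 0.2]
grip_width: 0.3
finger_force: 0.0
```

Request:
{"method": "apply_moves", "body": {"motion": "0.003 0 0 0; 0.003 0 0 0; 0.002 0 0 0; 0 0 0 0"}}

```text
time: 31.42
tool_pos: [688.9, 41.8, 79.7]
tcp_rot: [3.142, -0.0, -0.22]
contact_force: [-1.0, -0.2, -0.1]
grip_width: 0.2
finger_force: 0.2
```

Request:
{"method": "apply_moves", "body": {"motion": "0.002 0 0 0; 0.002 0 0 0; 0 0 0 0"}}

```text
time: 31.8
tool_pos: [690.8, 41.4, 79.5]
tcp_rot: [3.141, 0.005, -0.22]
contact_force: [-8.2, 0.8, 3.6]
grip_width: 0.7
finger_force: 3.9
```

The end stop is reached (8 N). I'll back off, then check everything before handing in.

Request:
{"method": "apply_moves", "body": {"motion": "-0.01 0 0 0; -0.03 0 0 0; -0.03 0 -0.01 0; -0.02 0 -0.04 0; -0.05 0 -0.04 0; -0.05 0 -0.03 0; -0.05 0 0 0; 0 0 0 0"}}

```text
time: 32.8
tool_pos: [456.7, 93.8, 199.6]
tcp_rot: [-3.141, -0.001, -0.219]
contact_force: [0.8, 0.1, -0.1]
grip_width: 0.6
finger_force: 0.0
```

```bash
python3 - <<'E'
from h import *
s=bot.get_obs(); print(np.round(s['tool_pos'],1),s['contact_force'],s['time'])
w=bot.capture('scene'); P=cloud(w)
hs=cv2.cvtColor(w['img'],cv2.COLOR_BGR2HSV)
m=((hs[...,0]<6)|(hs[...,0]>174))&(hs[...,1]>180)&(P[...,2]>80)&(P[...,0]>600)&(P[...,1]<150); print('ball',m.sum(),np.nanmean(P[m],0))
m=(np.hypot(P[...,0]-450,P[...,1]-306)<75)&(P[...,2]>57)&(P[...,2]<72); print('lid',cv2.minEnclosingCircle(P[m][:,:2].astype(np.float32)),np.median(P[m][:,2]))
for n in ['tumbler','fluxpot','brush','burrtin','offcut','spanner','bottle']:
    d=bot.cut_out(w,n)
    if d: print(n,round(d[0]['p'],2),np.nanmedian(P[d[0]['pixels']],0).round())
E
```

```text
[456.7  93.8 199.6] [ 0.75440941  0.08496331 -0.12562838] 32.8
ball 116 [714.59727785  40.36228851 100.9311858 ]
lid ((448.62841796875, 305.28240966796875), 73.22553253173828) 64.4238799248576
tumbler 0.95 [677. 237.  48.]
fluxpot 0.8 [ 682. -274.   23.]
brush 0.69 [289. 302.   7.]
burrtin 0.57 [ 309. -301.    7.]
offcut 0.73 [ 682. -274.   23.]
spanner 0.71 [785.  81.   7.]
bottle 0.74 [ 608. -434.   60.]
```

Ball moved 77 mm (full throw), and the lid is in place. The bystanders check out, apart from the offcut, which the network mistook for the bowl; the arm passed well clear of it. I'm handing in.

```bash
python3 -c "
from plant import bot
print(bot.close_job())"
```

```text
the job is handed in; nothing more can be done
None
```

The job is handed in at about 33 s (no verdict came back): the tube lies seam-up in the cradle, the lid is seated level and the lever is fully over; the bystanders stayed put, except that the copper offcut was not re-identified in the last check.

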